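# Shim the rocking penetrometer

## Robot

A 7-joint arm with a two-finger parallel gripper is mounted at the origin on the work surface. World frame = base frame: x ahead of the robot, y to its left, z up, the work surface at z = 0. Lengths are in m, angles in rad, forces in N, time in s.
With the tool pointing down it reaches from about 0.425 to 0.975 m from the base axis. Payload 16.7 kg.
Tool frame: the origin (TCP) lies on the centre line of the jaws, within the pads' length; the fingertips stand 17 mm ahead of it and the grasp point (between the pads) lies 2 mm behind it; z points along the fingers, y is the line along which they close (so a half turn about z gives the same grasp; the last joint's range is limited). The gripper opens to 85 mm and grips with 20 to 120 N. Pads are 22 mm wide; open, the fingers measure 114 mm over their backs; the gripper's body (76 mm by 85 mm) begins 54 mm behind the grasp point. The pads swing forward as they close: fully open they stand 13 mm farther back than shut.
Start: joints at [-1.393, 0.426, 0.074, 1.606, -0.034, 1.111, -0.067], TCP at [0.217, 0.639, 0.248] pointing down, gripper open.
Joint ranges: [-2.85, 2.85], [-0.5, 2.14], [-1.23, 1.37], [0.21, 2.46], [-1.02, 4.16], [0.16, 2.05], [-2.73, 2.73]. Speed limits (rad/s): [1.89, 1.89, 2.39, 2.39, 3.01, 3.01, 3.01].

## Interface

Orientations are given as a unit quaternion [w, x, y, z].
In Python, from station import r gives the robot as it stands.
- The arm moves only by the tool send_rows, never from a script. Its arguments are lists of equal length, an entry for each row: "delta_rot": the turn, a rotation vector about the world's x, y, z in rad, a list of three; "slide": the shift along the world's x, y, z in cm, a list of three; "gripper": the closure in counts, from 0 (fully open) to 255 (shut). A call has 1 to 10 rows; each row shifts and turns the commanded pose from where the row before left it; what a row does not reach is not made up. A row lasts 1/10 s, in which the tool goes at most 50 mm and 8.59 degrees, less where a joint would pass 70% of its speed; a pose out of reach is approached as far as the arm can. A call is refused whole if a number of a shift passes 5 or a number of a turn 0.15, either way. A call with a gripper value outside its range is refused whole. The fingers move at their own pace and stop on an object; "squeeze" is the grip in N (left out, the last holds). Time passes only in rows, so rows that do not move let the fingers close. It gives the time, the measured TCP pose, the force, the opening and the grip force at its end, in the units of the state.
- r.get_obs(): the state, without advancing time (a new reading comes with each control period).
- r.capture(name): name is "scene" or "top" or "wrist"; returns (picture, depth): 480x640x3 uint8, red, green, blue; 480x640 float32, m along the optical axis (not along the pixel's ray), 0 where there is no reading.
- r.get_calibration(name): a dict with "fx", "fy", "cx", "cy" (pixels), "world_from_camera" (4x4, takes a point from camera to world coordinates); the wrist camera has in their place "tool_from_camera" (4x4, takes a point from camera to tool coordinates, whose origin is the TCP and whose axes are the flange's). Camera axes: x right, y up, looking along -z (the intrinsics and any distortion apply to the point x, -y, -z); pixel columns grow to the right and rows downward; lengths in m; the calibration is good to about 2 mm. A picture is of the moment at which its call begins: read the wrist's pose just before it. get_calibration takes no time and is no camera call.
- r.finish_job(): hands the job in; it is judged then, once.
The state is a dict: "t": time; "joint_positions": joint angles; "joint_velocities": joint speeds; "effort": joint torques, N m; "eef_pos": TCP position; "orientation": TCP orientation; "force": force on the tool from outside, world axes, zero at the start; "ft_torque": the same for the moment, N m; "finger_gap": finger opening in m; "gripper_force": force on a finger pad.
Only numpy, scipy, OpenCV 4.12 (cv2) and the standard library are available. Lean on these libraries where they do the work, as an engineer would, in place of code of your own. Each camera call takes 0.05 s, during which the arm holds its last target. There are 200 camera calls.

## Task

The bench penetrometer rocks because one of its four feet is too short. Push the loose black wedge along the bench, thin end first, under that short foot until the instrument stands level and no longer rocks, then stop rather than ramming it tighter, and back away. Only push the wedge, never lift it; do not touch the instrument and leave the two rings and the tin where they are.

Things in the scene. Friction and masses are not known exactly. Their poses are not given: they have to be found in the camera images.
- stand: Penetrometer on four feet; it does not slide. Origin: on the bench below the short foot. +x: from there in under the instrument, the way to push the wedge; +y: along the front edge; z up. Feet (mm): (0,0) short, (180,0), (0,140), (180,140). Grey plate, underside 45 mm up when level, reaches 23 mm past the feet. Column at (140,30), 270 mm high; arm and dial 200 to 260 mm up, reaching to x = 36.
- short_foot (a point): Lowest point of the short foot: steel dome, radius 12 mm, on a 12 mm stem under a plate corner (a steel nut on the plate marks it). It touches the bench while the instrument leans and is 9 mm above it when level. It bears down with 2 to 6 N, which the wedge must lift.
- rock (a joint): Lean of the instrument (rad) about the diagonal through the (180,0) and (0,140) feet: 0.081 = leaning on the short foot, the opposite foot in the air (the start); 0 = level, the opposite foot down on the bench: a firm stop, from where the wedge only gets tighter.
- shim: The wedge: black hard rubber, 70 to 140 g, 130 mm long, 50 mm wide, lying flat; 2 mm thick at the thin end, rising evenly to 24 mm at the upright back face. Origin: middle of the underside; +x to the thin end, z up. The instrument is level when the foot's lowest point is about 43 mm in from the thin end. It holds by friction when left.
- shim_back (a point): Middle of the wedge's upright back face, 12 mm above the bench; the place to push.
- shim_tip (a point): Middle of the wedge's thin end edge.
- ring_tall: Bystander: steel sampling ring, diameter 57 mm, 40 mm high; origin under its centre.
- ring_low: Bystander: steel sampling ring, diameter 72 mm, 25 mm high; origin under its centre.
- tin: Bystander: aluminium sample tin with lid, diameter 54 mm, 45 mm high; origin under its centre.
Not all that is in view belongs to the job. What is meant by the shim is not orange or turquoise, and is the larger of those in its own colour.

How it is judged:
By the outcome, as a careful person would: the job done as asked, in the order asked, and still so for the second after the job is handed in, with the robot touching nothing.
It also fails if it takes over 56 s, if anything falls off the work surface, if the arm or the gripper's body presses on something with over 40 N, if the wrist force passes 120 N, or if a joint passes its speed limit or range.

## Working session

There is one attempt and no reset: what is moved stays moved. The work goes in short steps, Python scripts to look and compute and a tool call to move; the robot and the scene stay as the last step left them, time stands still between calls to the robot, and variables do not carry over. Pictures are saved under pics/ and viewed, at most 10 in all, crops included, and the job is handed in when it is done.

Besides the shell and the picture viewer there is one more tool, called after ">>>" by a JSON object that holds its "op" and its "data". send_rows: Moves the arm, as the interface text tells. Its arguments: {"type":"object","properties":{"delta_rot":{"type":"array","items":{"type":"array","items":{"type":"number"}}},"slide":{"type":"array","items":{"type":"array","items":{"type":"number"}}},"gripper":{"type":"array","items":{"type":"number"}},"squeeze":{"type":"number"}},"required":["delta_rot","slide","gripper"]}

```bash
mkdir -p pics; cat > h.py <<'E'
import numpy as np, cv2
from station import r
def cap(n):
    p,d=r.capture(n); cv2.imwrite(f'pics/{n}_{r.get_obs()["t"]:.2f}.png',p[:,:,::-1]); np.savez(f'pics/{n}',p=p,d=d); return p,d
def pts(n,uv,d):  # world points by depth
    c=r.get_calibration(n); uv=np.atleast_2d(uv); z=np.array([d[int(v),int(u)] for u,v in uv])
    P=np.c_[(uv[:,0]-c['cx'])/c['fx']*z,-(uv[:,1]-c['cy'])/c['fy']*z,-z,np.ones(len(z))]
    return (P@np.array(c['world_from_camera']).T)[:,:3]
def ray(n,uv,h): # onto plane z=h
    c=r.get_calibration(n); uv=np.atleast_2d(uv); T=np.array(c['world_from_camera'])
    D=np.c_[(uv[:,0]-c['cx'])/c['fx'],-(uv[:,1]-c['cy'])/c['fy'],-np.ones(len(uv))]@T[:3,:3].T
    return T[:3,3]+D*((h-T[2,3])/D[:,2])[:,None]
E
python3 - <<'E'
from h import *
for n in('scene','top'):
    cap(n); c=r.get_calibration(n); print(c)
o=r.get_obs();print(o['t'],o['eef_pos'],o['orientation'],o['force'])
E
ls pics
```

```text
{'fx': 615.7642302269886, 'fy': 615.7642302269886, 'cx': 313.71744512662826, 'cy': 229.2670345552786, 'world_from_camera': array([[ 0.74071093, -0.41365308,  0.52937553,  1.11696014],
       [ 0.6717732 ,  0.46571209, -0.57604949, -0.53964629],
       [-0.00825194,  0.78230645,  0.62283909,  0.6212178 ],
       [ 0.        ,  0.        ,  0.        ,  1.        ]])}
{'fx': 539.0376971550944, 'fy': 539.0376971550944, 'cx': 322.38462706129354, 'cy': 233.52712138894796, 'world_from_camera': array([[ 0.02007562,  0.99038479, -0.1368756 ,  0.50123069],
       [-0.99934956,  0.0239797 ,  0.02693372,  0.02486675],
       [ 0.02995699,  0.13624586,  0.99022202,  0.92776617],
       [ 0.        ,  0.        ,  0.        ,  1.        ]])}
0.1 [0.2172375  0.63870995 0.24769306] [-4.71352445e-05  1.63183093e-01  9.86595630e-01 -5.82613162e-04] [-0.35482271  0.05666577  0.97225082]
scene.npz
scene_0.05.png
top.npz
top_0.10.png
```

View pics/scene_0.05.png

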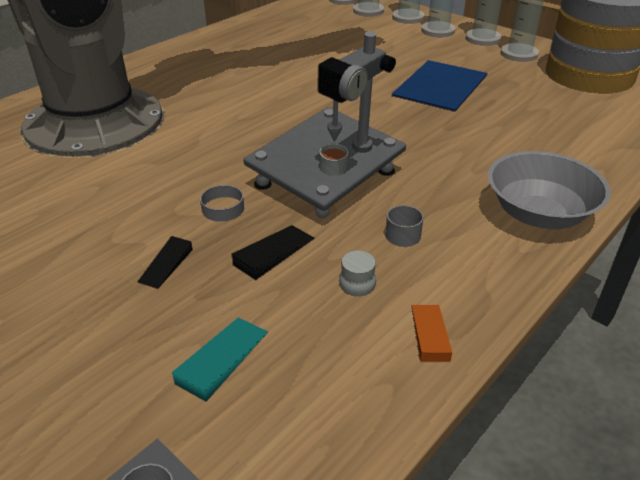

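View pics/top_0.10.png

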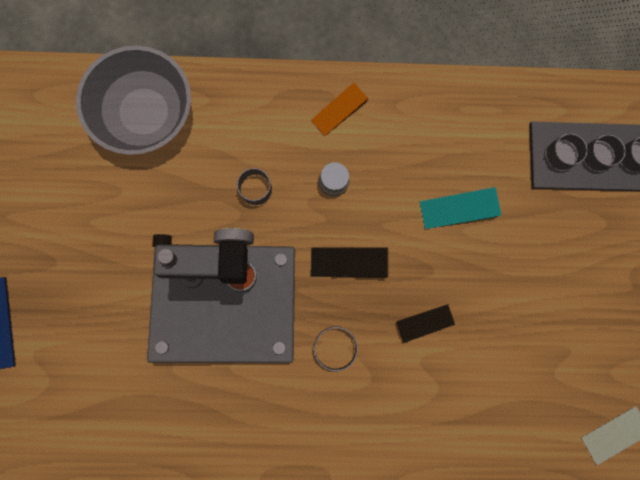

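The instrument's column stands at the left end of the top row of nuts in the top view. The short foot is therefore the one under the nut at top (281,259), and stand +x runs left in the picture. The target wedge is the larger black one at top (311–388, 248–277), thin end on the left. The small black wedge at (425,323) is a decoy.

```bash
python3 - <<'E'
from h import *
t=np.load('pics/top.npz');s=np.load('pics/scene.npz')
np.set_printoptions(precision=4,suppress=True)
def mask(n,p,d,box):
    x0,x1,y0,y1=box; g=p.max(2)<45; m=np.zeros(g.shape,np.uint8); m[y0:y1,x0:x1]=g[y0:y1,x0:x1]
    c=max(cv2.findContours(m,0,2)[0],key=cv2.contourArea); return c
c=mask('top',t['p'],t['d'],(303,400,235,290)); q=cv2.boxPoints(cv2.minAreaRect(c)); print('rect px',q)
print('z0.013',ray('top',q,0.0)[:,:2]); print('z24',ray('top',q,0.024)[:,:2])
print('depth along wedge',pts('top',[(u,262) for u in range(316,388,10)],t['d']))
print('nuts depth',pts('top',[(281,259),(279,348),(161,348)],t['d']))
print('foot scene', pts('scene',[(322,u) for u in range(190,218,2)],s['d']))
c=mask('scene',s['p'],s['d'],(225,322,220,285)); a=cv2.approxPolyDP(cv2.convexHull(c),3,True)[:,0]; print(a); print(ray('scene',a.astype(float),0)[:,:2])
print('rings/tin',pts('top',[(335,180)],t['d']),ray('top',[(335,348),(254,188)],0.03))
E
```

```text
rect px [[311. 248.]
 [386. 248.]
 [386. 277.]
 [311. 277.]]
z0.013 [[ 0.6037  0.0188]
 [ 0.6068 -0.1115]
 [ 0.5564 -0.1117]
 [ 0.5536  0.0177]]
z24 [[ 0.6011  0.019 ]
 [ 0.604  -0.1079]
 [ 0.555  -0.1081]
 [ 0.5523  0.0179]]
depth along wedge [[ 0.5792  0.0097  0.0051]
 [ 0.5794 -0.0074  0.0071]
 [ 0.5794 -0.0243  0.0117]
 [ 0.5796 -0.0411  0.0142]
 [ 0.5801 -0.0583  0.013 ]
 [ 0.5802 -0.075   0.0164]
 [ 0.5803 -0.0916  0.0198]
 [ 0.5803 -0.108   0.0238]]
nuts depth [[0.5786 0.0674 0.0543]
 [0.4382 0.0655 0.0696]
 [0.4354 0.2463 0.0756]]
foot scene [[0.578  0.0675 0.0553]
 [0.5821 0.0628 0.0558]
 [0.5845 0.0601 0.0544]
 [0.5844 0.0603 0.0503]
 [0.5886 0.0555 0.051 ]
 [0.5918 0.052  0.0505]
 [0.5937 0.0498 0.0487]
 [0.5967 0.0464 0.0481]
 [0.5979 0.0451 0.0455]
 [0.5983 0.0446 0.0421]
 [0.5939 0.0496 0.0332]
 [0.5833 0.0615 0.0172]
 [0.5849 0.0597 0.0149]
 [0.582  0.063  0.0075]]
[[313 238]
 [255 279]
 [233 264]
 [233 253]
 [290 226]]
[[ 0.6031  0.0176]
 [ 0.6033 -0.1096]
 [ 0.5543 -0.1089]
 [ 0.5352 -0.0917]
 [ 0.5543  0.0155]]
rings/tin [[ 0.7144 -0.0185  0.0448]] [[ 0.4369 -0.024   0.03  ]
 [ 0.7004  0.118   0.03  ]]
```

```bash
python3 - <<'E'
import cv2
a=cv2.imread('pics/top_0.10.png')[225:305,250:400]; b=cv2.imread('pics/scene_0.05.png')[180:290,220:370]
cv2.imwrite('pics/crops.png',cv2.vconcat([cv2.resize(a,(600,320),interpolation=cv2.INTER_CUBIC),cv2.resize(b,(600,440),interpolation=cv2.INTER_CUBIC)])[:,:][:760])
cv2.imwrite('pics/crop_s.png',cv2.resize(b,(750,550),interpolation=cv2.INTER_CUBIC))
E
```

```text
(no output)
```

View pics/crop_s.png

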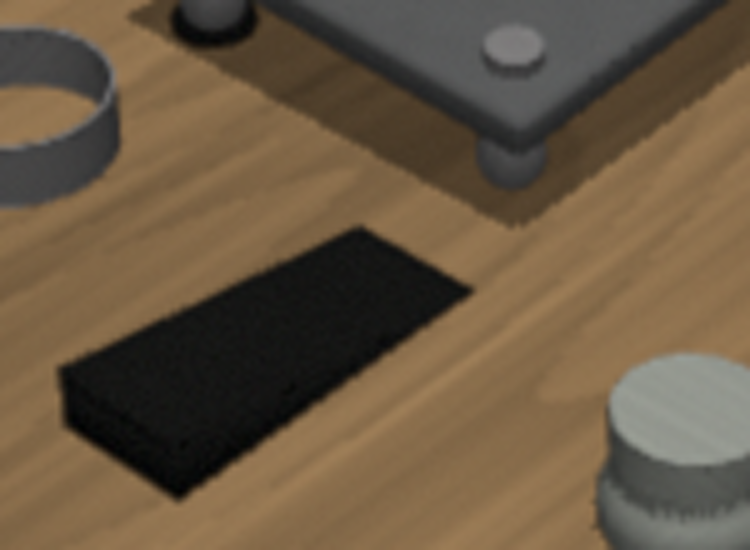

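The crop shows the wedge lined up with the short foot, tip toward it. Measured values:

| Item | Position (m) |
|---|---|
| Wedge axis | x ≈ 0.579 |
| Wedge tip | y ≈ 0.018 |
| Wedge back face | y ≈ -0.110 |
| Foot | ≈ (0.576, 0.070) |

Both wedge edges give the same x in the two views, and the 128 mm length and the 140/180 mm nut spacing match what was given. The wedge has to travel about 95 mm along +y. I'll carry the arm high over the instrument.

>>> {"op": "send_rows", "data": {"delta_rot": [[0, 0, -0.061], [0, 0, -0.061], [0, 0, -0.061], [0, 0, -0.061], [0, 0, -0.061], [0, 0, -0.061], [0, 0, -0.061], [0, 0, -0.061], [0, 0, -0.061], [0, 0, -0.061]], "slide": [[1.0, -2.2, 3], [1.5, -3.4, 3], [1.8, -4, 2], [1.8, -4, 2], [1.8, -4, 2], [1.8, -4, 2], [1.8, -4, 1], [1.8, -4, 0], [1.8, -4, 0], [1.8, -4, 0]], "gripper": [195, 195, 195, 195, 195, 195, 195, 195, 195, 195]}}

```text
t: 1.1
eef_pos: [0.3866, 0.2611, 0.3982]
orientation: [-0.0, 0.453, 0.892, 0.0]
force: [1.5, -0.0, -0.9]
finger_gap: 0.0203
gripper_force: 0.0
```

>>> {"op": "send_rows", "data": {"delta_rot": [[0, 0, -0.061], [0, 0, -0.061], [0, 0, -0.061], [0, 0, -0.061], [0, 0, -0.061], [0, 0, -0.061], [0, 0, -0.061], [0, 0, -0.061], [0, 0, -0.061], [0, 0, -0.061]], "slide": [[1.8, -4, 0], [1.8, -4, 0], [1.8, -4, 0], [1.8, -4, 0], [1.8, -4, 0], [1.8, -4, 0], [1.8, -4, 0], [1.8, -4, 0], [1.8, -4, 0], [1.8, -4, 0]], "gripper": [195, 195, 195, 195, 195, 195, 195, 195, 195, 195]}}

```text
t: 2.1
eef_pos: [0.5667, -0.1385, 0.3983]
orientation: [0.0, 0.7, 0.715, 0.0]
force: [0.3, 1.3, -1.0]
finger_gap: 0.02
gripper_force: 0.0
```

>>> {"op": "send_rows", "data": {"delta_rot": [[0, 0, 0], [0, 0, 0], [0, 0, 0], [0, 0, 0], [0, 0, 0], [0, 0, 0], [0, 0, 0], [0, 0, 0], [0, 0, 0], [0, 0, 0]], "slide": [[0.7, -1.4, -3], [0.6, -1.2, -4], [0, 0, -4.8], [0, 0, -4.8], [0, 0, -4.8], [0, 0, -4.8], [0, 0, -4.5], [0, 0, -3.5], [0, 0, -2.0], [0, 0, -1.3]], "gripper": [195, 195, 195, 195, 195, 195, 195, 195, 195, 195]}}

```text
t: 3.1
eef_pos: [0.5783, -0.1629, 0.0213]
orientation: [-0.001, 0.699, 0.715, -0.001]
force: [0.5, -0.2, 0.3]
finger_gap: 0.0201
gripper_force: 0.0
```

```bash
python3 - <<'E'
from h import *
p,d=cap('scene'); o=r.get_obs(); print(o['eef_pos'],o['force'])
b=p[150:330,150:390,::-1]; cv2.imwrite('pics/v1.png',cv2.resize(b,(800,600),interpolation=cv2.INTER_CUBIC))
E
```

```text
[ 0.57808121 -0.1626867   0.02041823] [-1.91190319  0.29892801 -2.85710936]
```

View pics/v1.png

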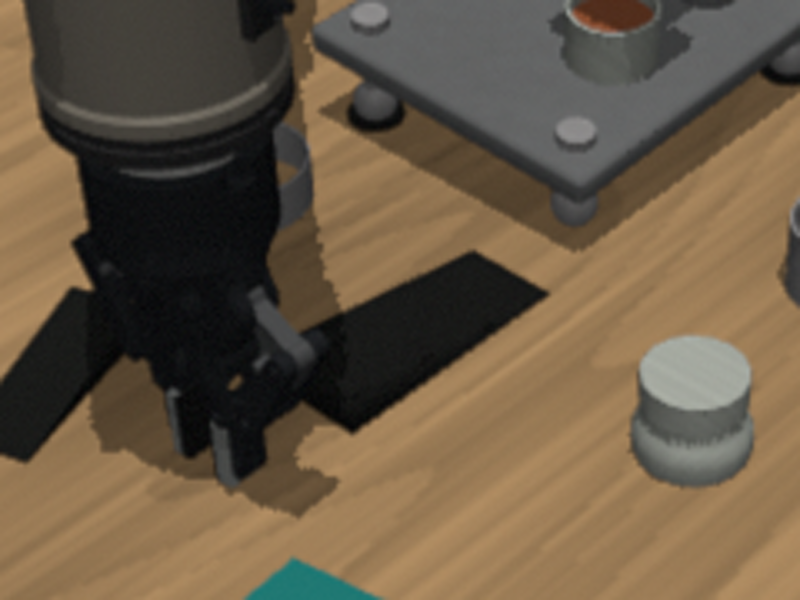

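Crop: both fingertips are behind the back face, the path is clear, and the tip at (510,275) points at the foot at (575,205). I'll push until the tip is just short of the foot.

>>> {"op": "send_rows", "data": {"delta_rot": [[0, 0, 0], [0, 0, 0], [0, 0, 0], [0, 0, 0], [0, 0, 0], [0, 0, 0], [0, 0, 0], [0, 0, 0], [0, 0, 0], [0, 0, 0]], "slide": [[0, 1.5, 0.1], [0, 1.3, 0], [0, 0.6, 0], [0, 0.6, 0], [0, 0.6, 0], [0, 0.6, 0], [0, 0.8, 0], [0, 0.8, 0], [0, 0.8, 0], [0, 0.4, 0]], "gripper": [195, 195, 195, 195, 195, 195, 195, 195, 195, 195]}}

```text
t: 4.15
eef_pos: [0.5794, -0.0818, 0.0242]
orientation: [-0.0, 0.699, 0.715, 0.0]
force: [-0.0, 0.0, 0.1]
finger_gap: 0.0199
gripper_force: 0.2
```

```bash
cat > m.py <<'E'
from h import *
np.set_printoptions(precision=4,suppress=True)
p,d=cap('top'); p2,d2=cap('scene'); o=r.get_obs(); print(o['t'],o['eef_pos'],o['force'])
g=p.max(2)<45; m=np.zeros(g.shape,np.uint8); m[235:290,225:400]=g[235:290,225:400]
print('plate z short', np.median([pts('top',[(u,v)],d)[0,2] for u in range(279,284) for v in range(257,262)]),
 'second',np.median([pts('top',[(u,v)],d)[0,2] for u in range(277,282) for v in range(346,351)]),'opp',np.median([pts('top',[(u,v)],d)[0,2] for u in range(159,164) for v in range(346,351)]))
# plane fit of plate top: slope
vv,uu=np.mgrid[290:340:3,170:285:3]; P=pts('top',np.c_[uu.ravel(),vv.ravel()],d); P=P[(P[:,2]>.03)&(P[:,2]<.085)]
for _ in range(3):
    A=np.c_[P[:,:2],np.ones(len(P))]; k=np.linalg.lstsq(A,P[:,2],rcond=None)[0]; e=abs(A@k-P[:,2]); P=P[e<2.5*np.median(e)+1e-4]
print('slope x,y',k[:2],'lean',np.hypot(*k[:2]),'h at foot',k@[.578,.067,1])
cv2.imwrite('pics/v_s.png',cv2.resize(p2[150:300,210:410,::-1],(800,600),interpolation=cv2.INTER_CUBIC))
cv2.imwrite('pics/v_t.png',cv2.resize(p[210:330,240:400,::-1],(800,600),interpolation=cv2.INTER_CUBIC))
E
python3 m.py
```

```text
4.25 [ 0.5793 -0.082   0.0242] [-0.2893  0.8929 -0.7998]
plate z short 0.05924310251323117 second 0.5647212959693138 opp 0.0764965505692552
slope x,y [-0.0679  0.0469] lean 0.0824606330498691 h at foot 0.05185509206294639
```

View pics/v_s.png

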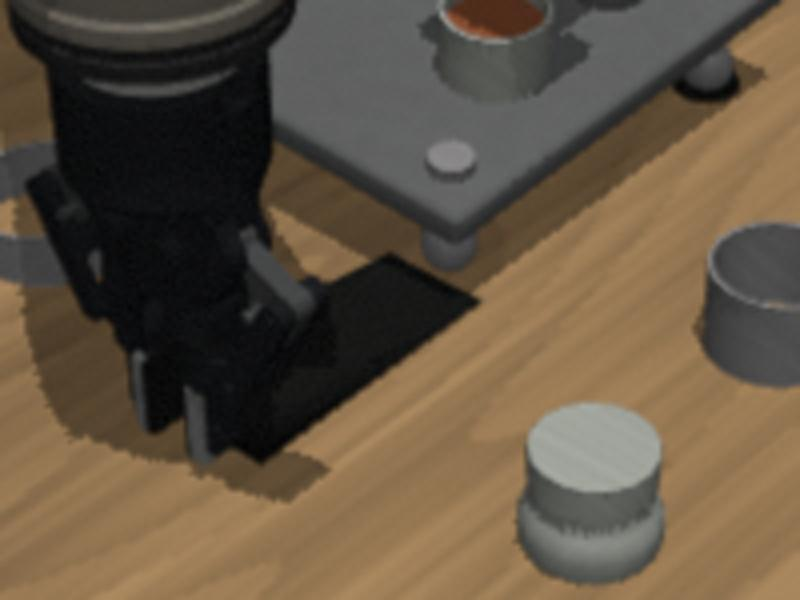

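The plate fit gives a lean of 0.082, which agrees with the stated 0.081. The crop shows the tip just in front of the foot: corners at (478,300) and (392,254), foot at (450,250). I'll compute the tip position.

```bash
python3 - <<'E'
from h import *
print(ray('scene',[(329.5,225),(308,213.5),(322.5,217)],0.002))
E
```

```text
[[0.60238327 0.05838251 0.002     ]
 [0.55515707 0.05800309 0.002     ]
 [0.5796293  0.06686512 0.002     ]]
```

>>> {"op": "send_rows", "data": {"delta_rot": [[0, 0, 0], [0, 0, 0], [0, 0, 0], [0, 0, 0], [0, 0, 0], [0, 0, 0], [0, 0, 0], [0, 0, 0]], "slide": [[0, 0.4, 0], [0, 0.5, 0], [0, 0.5, 0], [0, 0.5, 0], [0, 0.5, 0], [0, 0.5, 0], [0, 0.4, 0], [0, 0.2, 0]], "gripper": [195, 195, 195, 195, 195, 195, 195, 195]}}

```text
t: 5.05
eef_pos: [0.5794, -0.0479, 0.0243]
orientation: [0.0, 0.699, 0.715, -0.0]
force: [-0.7, -4.1, -0.0]
finger_gap: 0.0199
gripper_force: 2.2
```

```bash
python3 m.py
```

```text
5.15 [ 0.5794 -0.0475  0.0243] [ 0.2233 -0.7606  0.2489]
plate z short 0.06464463235622997 second 0.5875959756317639 opp 0.07164655467764003
slope x,y [-0.0215  0.0154] lean 0.026453624747556515 h at foot 0.058068872006687644
```

View pics/v_s.png

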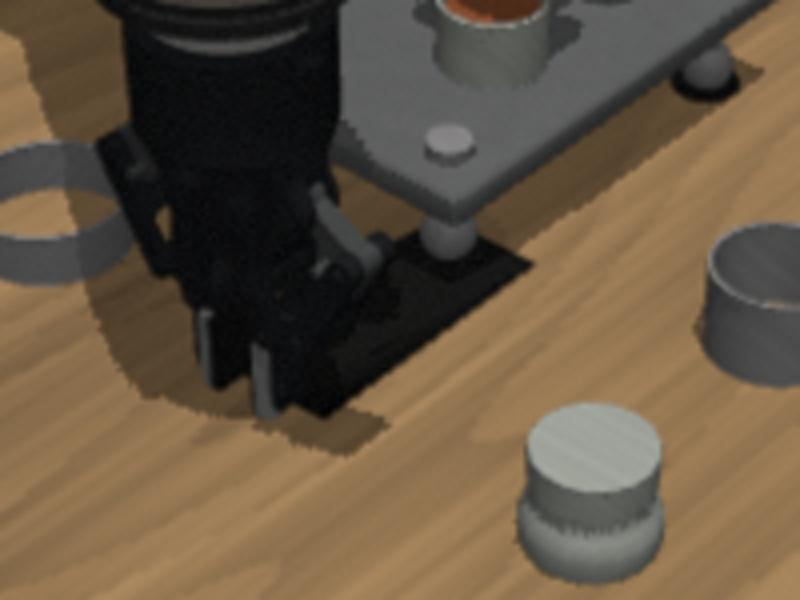

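The foot is riding on the wedge, near (450,240), and the lean has dropped to 0.026. That leaves about 17 mm to go. I'll push 14 mm, then take small steps.

>>> {"op": "send_rows", "data": {"delta_rot": [[0, 0, 0], [0, 0, 0], [0, 0, 0], [0, 0, 0], [0, 0, 0], [0, 0, 0]], "slide": [[0, 0.2, 0], [0, 0.3, 0], [0, 0.3, 0], [0, 0.2, 0], [0, 0.2, 0], [0, 0.2, 0]], "gripper": [195, 195, 195, 195, 195, 195]}}

```text
t: 5.75
eef_pos: [0.5793, -0.0338, 0.0243]
orientation: [-0.0, 0.699, 0.715, 0.0]
force: [0.5, -3.9, 1.0]
finger_gap: 0.0201
gripper_force: 2.1
```

```bash
python3 m.py; python3 m.py
```

```text
5.85 [ 0.5794 -0.0334  0.0243] [-0.2849 -1.0045  1.3417]
plate z short 0.06731329845228229 second 0.5875425449932258 opp 0.06877848783828999
slope x,y [-0.0046  0.0031] lean 0.005579179838976215 h at foot 0.06051536855248565
5.95 [ 0.5793 -0.0334  0.0243] [-0.153   0.3849 -0.1261]
plate z short 0.06689467358950818 second 0.5875739041574166 opp 0.06940744003399513
slope x,y [0.0006 0.0047] lean 0.004736010953799525 h at foot 0.06082591093940525
```

>>> {"op": "send_rows", "data": {"delta_rot": [[0, 0, 0], [0, 0, 0]], "slide": [[0, 0.1, 0], [0, 0.1, 0]], "gripper": [195, 195]}}

```text
t: 6.15
eef_pos: [0.5793, -0.0322, 0.0243]
orientation: [0.0, 0.699, 0.715, -0.0]
force: [0.4, -4.0, -0.3]
finger_gap: 0.0202
gripper_force: 1.7
```

>>> {"op": "send_rows", "data": {"delta_rot": [[0, 0, 0]], "slide": [[0, 0.1, 0]], "gripper": [195]}}

```text
t: 6.25
eef_pos: [0.5793, -0.0311, 0.0243]
orientation: [0.0, 0.699, 0.715, -0.0]
force: [0.2, -2.5, -0.9]
finger_gap: 0.0203
gripper_force: 1.7
```

```bash
python3 m.py; python3 m.py;python3 m.py
```

```text
6.35 [ 0.5793 -0.0309  0.0243] [ 0.0104 -2.415  -1.0651]
plate z short 0.06758929520887291 second 0.5868911562866802 opp 0.06849673223018948
slope x,y [-0.0044  0.0008] lean 0.004446394490241007 h at foot 0.060617364988605385
6.45 [ 0.5793 -0.0309  0.0243] [-0.4173 -1.9639 -1.0888]
plate z short 0.0677631365787883 second 0.5869271924234238 opp 0.06852941510208876
slope x,y [0.0002 0.0031] lean 0.0030994949929751383 h at foot 0.06079684255770344
6.55 [ 0.5793 -0.0308  0.0243] [-1.177  -1.6379 -0.3398]
plate z short 0.0671295592216602 second 0.5863325592366215 opp 0.06806048493887762
slope x,y [-0.0019  0.0024] lean 0.003005618840550501 h at foot 0.06077273767813907
```

>>> {"op": "send_rows", "data": {"delta_rot": [[0, 0, 0]], "slide": [[0, 0.1, 0]], "gripper": [195]}}

```text
t: 6.65
eef_pos: [0.5793, -0.0301, 0.0243]
orientation: [-0.0, 0.699, 0.715, -0.0]
force: [-0.5, -3.6, -1.8]
finger_gap: 0.0202
gripper_force: 1.5
```

>>> {"op": "send_rows", "data": {"delta_rot": [[0, 0, 0]], "slide": [[0, 0.1, 0]], "gripper": [195]}}

```text
t: 6.75
eef_pos: [0.5793, -0.029, 0.0243]
orientation: [-0.0, 0.699, 0.715, -0.0]
force: [-0.2, -2.3, -0.8]
finger_gap: 0.02
gripper_force: 1.5
```

```bash
for i in 1 2 3 4; do python3 m.py|grep -v plate; done
```

```text
6.85 [ 0.5793 -0.0288  0.0243] [ 1.0778 -1.743  -1.7416]
slope x,y [0.0029 0.0008] lean 0.0030280754331954633 h at foot 0.06135795664415211
6.95 [ 0.5793 -0.0287  0.0243] [ 0.4481 -1.6179 -0.1337]
slope x,y [-0.0021 -0.0001] lean 0.002106405957925484 h at foot 0.061016104654811554
7.05 [ 0.5793 -0.0288  0.0243] [ 0.4473 -1.3182 -0.1733]
slope x,y [ 0.0013 -0.0046] lean 0.004781605517627998 h at foot 0.061886556538011554
7.15 [ 0.5794 -0.0288  0.0243] [-1.243  -0.6373 -0.2694]
slope x,y [-0.006  -0.0006] lean 0.006020570520436709 h at foot 0.06071029006604229
```

>>> {"op": "send_rows", "data": {"delta_rot": [[0, 0, 0]], "slide": [[0, 0.1, 0]], "gripper": [195]}}

```text
t: 7.25
eef_pos: [0.5793, -0.0282, 0.0243]
orientation: [0.0, 0.699, 0.715, -0.0]
force: [-0.0, -3.6, -0.7]
finger_gap: 0.02
gripper_force: 1.6
```

>>> {"op": "send_rows", "data": {"delta_rot": [[0, 0, 0]], "slide": [[0, 0.1, 0]], "gripper": [195]}}

```text
t: 7.35
eef_pos: [0.5794, -0.0275, 0.0243]
orientation: [0.0, 0.699, 0.715, -0.0]
force: [0.3, -7.1, -1.5]
finger_gap: 0.0202
gripper_force: 3.6
```

```bash
cat > n.py <<'E'
from h import *
import sys
L=[]
for i in range(int(sys.argv[1])):
    p,d=r.capture('top'); vv,uu=np.mgrid[290:345,160:288]; P=pts('top',np.c_[uu.ravel(),vv.ravel()],d); P=P[(P[:,2]>.05)&(P[:,2]<.075)]
    for _ in range(4):
        A=np.c_[P[:,:2],np.ones(len(P))]; k=np.linalg.lstsq(A,P[:,2],rcond=None)[0]; e=abs(A@k-P[:,2]); P=P[e<2.5*np.median(e)+1e-4]
    L.append([k[:2]@[-.79,.61], k@[.578,.067,1]])
o=r.get_obs(); L=np.array(L); print(o['t'],o['eef_pos'],o['force'],'lean',L.mean(0),'+-',L.std(0)/len(L)**.5)
E
python3 n.py 8
```

```text
7.75 [ 0.57930158 -0.02741834  0.02430993] [ 0.3638147  -5.98286532 -2.55225055] lean [-0.00036434  0.06120177] +- [4.08562284e-04 5.83498438e-05]
```

>>> {"op": "send_rows", "data": {"delta_rot": [[0, 0, 0]], "slide": [[0, 0.05, 0]], "gripper": [195]}}

```text
t: 7.85
eef_pos: [0.5793, -0.0273, 0.0243]
orientation: [0.0, 0.699, 0.715, -0.0]
force: [-0.2, -8.1, -0.4]
finger_gap: 0.0201
gripper_force: 4.2
```

```bash
python3 n.py 6
```

```text
8.15 [ 0.57932289 -0.02726115  0.02433541] [ 0.27863052 -6.9640145  -0.97371269] lean [-0.00037657  0.06117787] +- [3.20305976e-04 4.79504460e-05]
```

The force climbed from 3.6 to 8 N with almost no motion and the lean stayed at 0, so this is the firm stop. Backing away.

>>> {"op": "send_rows", "data": {"delta_rot": [[0, 0, 0], [0, 0, 0], [0, 0, 0], [0, 0, 0], [0, 0, 0], [0, 0, 0], [0, 0, 0], [0, 0, 0], [0, 0, 0], [0, 0, 0]], "slide": [[0, -0.3, 0], [0, -0.8, 0], [0, -1.5, 0], [0, -2.5, 0], [0, -3, 0.5], [0, -3, 2], [0, -2, 3.5], [0, -1, 4], [0, 0, 4], [0, 0, 3]], "gripper": [195, 195, 195, 195, 195, 195, 195, 195, 195, 195]}}

```text
t: 9.15
eef_pos: [0.579, -0.1697, 0.1968]
orientation: [0.001, 0.7, 0.714, 0.0]
force: [0.5, -0.3, -0.5]
finger_gap: 0.0203
gripper_force: 0.0
```

```bash
python3 n.py 8; python3 m.py
```

```text
9.55 [ 0.57870719 -0.16762089  0.19321214] [-0.78538884  0.37148644  0.03688224] lean [0.000269   0.06109573] +- [1.43912111e-04 1.87146967e-05]
9.65 [ 0.5789 -0.1676  0.1935] [-0.0226  0.2743 -0.2612]
plate z short 0.06788467660360642 second 0.06793285130368865 opp 0.06781633471917736
slope x,y [-0.0047 -0.0007] lean 0.004789512207562973 h at foot 0.06072796047534548
```

View pics/v_s.png

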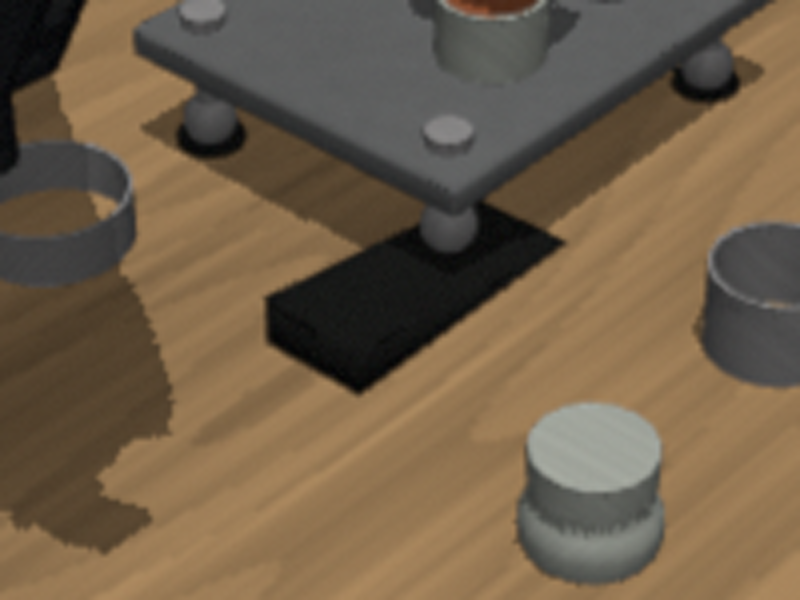

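The wedge sits under the short foot, whose contact is near (450,245). The three nuts I can measure are all at 67.8–67.9 mm and the lean is about 0.0003. The rings and tin look undisturbed and the gripper is clear, so I'll hand it in.

```bash
python3 -c "
from station import r
print(r.finish_job())"
```

```text
the job is handed in; nothing more can be done
None
```

The wedge is under the short foot, the instrument measures level (lean about 0.0003 rad) against its firm stop, the arm is clear of everything, and the job was handed in at about 9.7 s.

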